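Park the cordless iron in its charging station

ROBOT

A 6-joint arm with a two-finger parallel gripper is mounted at the origin on the work surface. World frame = base frame: x ahead of the robot, y to its left, z up, the work surface at z = 0. Lengths are in m, angles in degrees, forces in N, time in s.
With the tool pointing down it reaches from about 0.35 to 0.875 m from the base axis. Payload 4.2 kg.
Tool frame: the origin (TCP) lies midway between the tips of the shut fingers; the grasp point (between the pads) lies 19 mm behind it; z points along the fingers, y is the line along which they close (so a half turn about z gives the same grasp; the last joint's range is limited). The gripper opens to 87 mm and grips with 3 to 60 N. Pads are 19 mm wide; open, the fingers measure 117 mm over their backs; the gripper's body (75 mm by 190 mm) begins 51 mm behind the grasp point.
Start: joints at [82.426, 22.042, 0.453, 0, -68.411, -14.817], TCP at [0.238, 0.578, 0.223] pointing down, gripper open.
Joint ranges: [-179.83, 179.83], [-69.29, 118.12], [-61.27, 80.66], [-181.25, 117.63], [-171.15, -9.14], [-177.46, 177.46]. Speed limits (degrees/s): [159.86, 159.86, 180, 180, 180, 180].

INTERFACE

Orientations are given as [roll, pitch, yaw] about the fixed x, y, z axes, in that order (R = Rz(yaw) Ry(pitch) Rx(roll)).
In Python, from workcell import env gives the robot as it stands. The module is installed in compiled form; this text tells all that it offers. Calls block until the motion is done:
- env.goto(position, orientation): joint-space move of the TCP to a pose.
- env.move_straight(position, rotation=None, rate=0.15, force_limit=None): straight line of the TCP; rotation=None keeps the orientation; rate is the mean speed in m/s. With force_limit (N) it stops when the force on the tool has changed by that much, and returns True; else False.
- env.set_joints(angles): joint-space move.
- env.gripper_to(opening, grasp_force=None): opening from 0.0 (shut) to 1.0 (fully open); grasp_force is the grip in N (None keeps the last); returns when the fingers have stopped.
- env.dwell(seconds).
- env.inverse_kinematics(position, orientation): joint angles nearest the present ones, or None.
- env.read_state(): the state.
- env.grab_frame(name): name is "scene" or "top" or "wrist"; returns a dict with "image" (400x640x3 uint8, blue, green, red), "fx", "fy", "cx", "cy" (pixels), "position" and "orientation" of the camera in the world. Camera axes: x right, y up, looking along -z (the intrinsics and any distortion apply to the point x, -y, -z); pixel columns grow to the right and rows downward; lengths in m; the calibration is good to about 2 mm. A picture is of the moment at which its call begins. There is no depth.
A pose or a line that the arm cannot do raises env.Unreachable and nothing moves.
- env.close_job(): hands the job in; it is judged then, once.
Trained networks look in a picture, given as the dict that the camera call returned (one of the last four; its "shot" number tells which), for a name from the list of things; names that differ only in an ending like _2 or _b are one class to them, and where a whole thing is asked for, a point or a joint stands for the part that bears it (a point fixed in the world has none). Each returns a list of dicts, best first, with "score" (0 to 1); they miss things now and then, are a little off and sometimes report something else, mostly with a low value. They report only what shows in the picture. A call takes as long as a camera call.
- env.search_frame(picture, thing): "xyz" ([x, y, z] in m, in world coordinates, good to about 4 mm: the middle of the surface that is visible of it).
- env.trace(picture, thing): "mask" (400x640 bool, what is visible of it).
The state is a dict: "clock": time; "joint_positions": joint angles; "qvel": joint speeds; "joint_torque": joint torques, N m; "position": TCP position; "tool_rot": TCP orientation; "force": force on the tool from outside, world axes, zero at the start; "wrist_torque": the same for the moment, N m; "opening": opening from 0.0 (shut) to 1.0 (fully open); "finger_force": force on a finger pad.
Only numpy, scipy, OpenCV 4.12 (cv2) and the standard library are available. Lean on these libraries where they do the work, as an engineer would, in place of code of your own. Each camera call takes 0.05 s, during which the arm holds its last target. There are 200 camera calls.

TASK

Park the cordless iron from the mat in its charging station: dip its toe, slide it in under the sprung roller arm so that the toe pushes the arm back, and ease it home against the contact block without ramming it. Then lower the heel gently behind the heel ledge, so that the iron sits flat with the arm bearing down on its nose, and let go. Leave the other things on the counter as they stand.

Things in the scene. Friction and masses are not known exactly. Their poses are not given: they have to be found in the camera images.
- iron: Cordless iron, 250 x 114 x 128 mm high, 0.7 to 0.92 kg, white shell, pointed steel soleplate 10 mm thick. Origin: underside, midway from toe (tip at x +125 mm) to heel (x -125 mm, 104 mm wide); x points to the toe, z up. Its nose slopes up backwards at about 31 deg, from 12 mm high at x +120 mm to 62 mm at x +36 mm. Starts flat on the mat.
- iron_grip (a point): Where to grip the iron from above, nearly over its centre of mass: mid handle, at x -25, y 0, z +114 mm in the iron's frame (axes as the iron's). The straight black bar runs along x, 30 mm wide (y), 28 mm deep; 38 mm is free under it, and 30 mm along it either way.
- rest_mat: Flat black silicone mat, 290 x 150 x 4 mm, on which the iron starts, its toe about along the mat's x. Origin: centre of the underside. Fixed.
- station: Charging station fixed to the counter: grey base, x -155 to +205 mm, 152 mm wide, flat dark deck 22 mm up. Origin on the underside, straight below the iron's origin when that is home; x points the way the toe goes in. Heel ledge across the deck at x -136 to -126 mm, 7 mm above the deck; low side fences at y +-63 mm by the heel. The parked iron has 2 mm of play between ledge and contact block.
- seat (a point): Point on the deck where the underside origin of the iron belongs: 22 mm above the station's origin. Axes as the station's.
- contact_block: Black block with the charging contacts, fixed on the deck, that the toe comes to rest against: 24 x 50 x 16 mm high. Origin: its face towards the toe, at deck level, 126 mm along the station's x. To be met gently (15 N at most): felt as a clear rise over the 10 to 20 N that sliding in under the arm takes.
- holddown (a joint): Sprung hold-down arm, rad: steel fork 83 mm wide, pivoted 140 mm along x and 50 mm up in the station's frame, reaching 68 mm back to its roller. 0 = down on its stop, no iron; grows as the roller is pushed up and back (to the station's +x); about 0.36 with the iron home; at most 1.1. Its spring always closes it: about 6 N at the roller when down, 9 N with the iron home.
- roller: Free-turning rubber roller at the end of the arm, 16 mm thick, 72 mm long (along the station's y). Origin: middle of its axis; with no iron 72 mm along x and 46 mm up in the station's frame, which leaves 16 mm between roller and deck. It turns with its axle.
- spray: White trigger spray bottle, 68 mm thick, 185 mm high. Bystander.
- fill_cup: Clear cup, 64 mm wide, 75 mm high, standing between station and mat on their far side. Bystander.
- clothes_brush: Wooden clothes brush, 150 x 46 x 34 mm high, lying between station and mat on the robot's side. Bystander.
- powder_box: Cardboard box of washing powder, 65 x 125 x 170 mm high. Bystander.
- starch_can: Spray can, 54 mm thick, 160 mm high, beyond the cup. Bystander.
- coin_dish: White bowl, 100 mm wide, 28 mm high. Bystander.
- stain_jar: Jar, 68 mm thick, 85 mm high. Bystander.

How it is judged:
By the outcome, as a careful person would: the job done as asked, in the order asked, and still so for the second after the job is handed in, with the robot touching nothing.
It also fails if it takes over 72 s, if anything falls off the work surface, if the arm or the gripper's body presses on something with over 40 N, if the wrist force passes 120 N, or if a joint passes its speed limit or range.

## Working session

There is one attempt and no reset: what is moved stays moved. The work goes in short steps, each a Python script; the robot and the scene stay as the last script left them, time stands still between calls to the robot, and variables do not carry over. Pictures are saved under pics/ and viewed, at most 10 in all, crops included, and the job is handed in when it is done.

```bash
mkdir -p pics; python3 - <<'E'
from workcell import env
import cv2, numpy as np
s=env.read_state(); print(s)
for n in ["scene","top"]:
    p=env.grab_frame(n); cv2.imwrite(f"pics/{n}0.png",p["image"])
    print(n,{k:v for k,v in p.items() if k!="image"})
    for t in ["iron","iron_grip","rest_mat","station","contact_block","roller","holddown","fill_cup","clothes_brush","starch_can","spray","powder_box","coin_dish","stain_jar"]:
        r=env.search_frame(p,t); print(t,[(np.round(a["xyz"],3).tolist(),round(a["score"],2)) for a in r[:2]])
print(env.read_state()["clock"])
E
```

```text
{'clock': 0.0, 'joint_positions': array([ 8.24259383e+01,  2.20898299e+01,  3.79021752e-01, -2.73450548e-02,
       -6.84120238e+01, -1.48174290e+01]), 'qvel': array([ 0.0337279 , -0.05478341,  0.01403373,  0.00217001, -0.00138725,
        0.02531909]), 'joint_torque': array([-1.07950891e-04, -3.90662813e+01,  1.87406015e+01,  4.22004640e+00,
        1.09937138e-02, -1.93490559e-04]), 'position': array([0.23783397, 0.57731826, 0.22146851]), 'tool_rot': array([ 1.79874753e+02, -6.85314201e-03, -2.24015715e+01]), 'force': array([-0.2701622 ,  0.02808899,  0.20125137]), 'wrist_torque': array([ 0.05297395, -0.04230221,  0.02234888]), 'finger_force': 0.0, 'opening': 1.0016792963132857}
scene {'fx': 450.8049786514167, 'fy': 450.8049786514167, 'cx': 319.0203744864492, 'cy': 198.16757977889588, 'position': array([ 1.19701115, -0.3031592 ,  1.25986774]), 'orientation': array([31.06334067, -0.81204946, 67.46884845]), 'shot': 1}
iron [([0.498, 0.18, 0.059], 0.56)]
iron_grip [([0.499, 0.182, 0.06], 0.82)]
rest_mat [([0.569, 0.147, 0.003], 0.81), ([0.639, -0.172, 0.055], 0.28)]
station [([0.581, 
[... 826 characters left out ...]
n_grip [([0.467, 0.189, 0.066], 0.61)]
rest_mat [([0.546, 0.156, 0.001], 0.91), ([0.599, 0.424, 0.126], 0.45)]
station [([0.556, -0.166, 0.025], 0.69)]
contact_block [([0.661, 0.001, 0.013], 0.7), ([0.666, -0.18, 0.04], 0.48)]
roller [([0.606, -0.174, 0.052], 0.6)]
holddown [([0.635, -0.178, 0.054], 0.78), ([0.426, 0.0, 0.033], 0.7)]
fill_cup [([0.66, 0.002, 0.016], 0.62), ([0.558, -0.453, 0.173], 0.52)]
clothes_brush []
starch_can [([0.738, -0.006, 0.159], 0.65), ([0.554, -0.163, 0.024], 0.47)]
spray [([0.599, 0.424, 0.125], 0.62)]
powder_box [([0.557, -0.449, 0.175], 0.62)]
coin_dish [([0.6, 0.429, 0.125], 0.63), ([0.394, -0.435, 0.015], 0.57)]
stain_jar [([0.379, 0.426, 0.089], 0.54)]
1.5
```

View pics/top0.png

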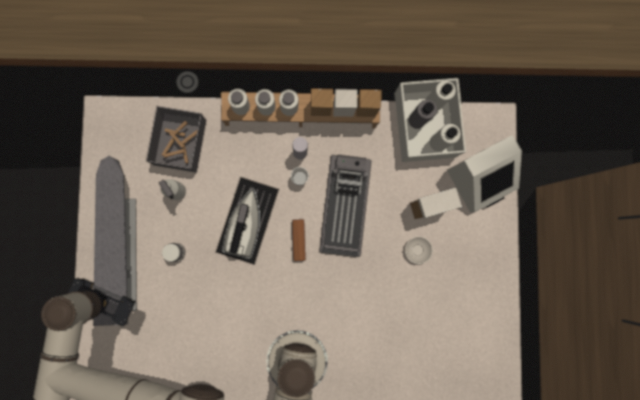

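View pics/scene0.png

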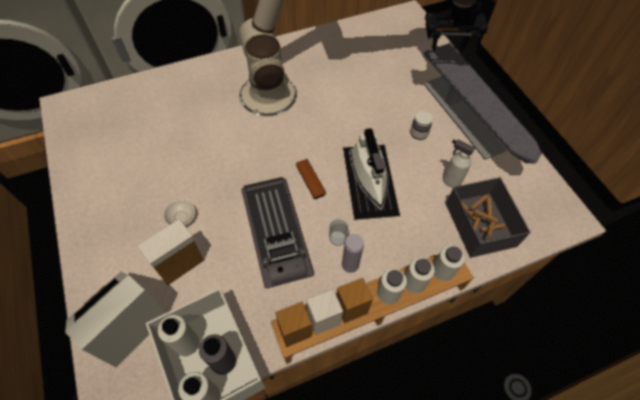

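The top view shows the iron on its mat at about px (242,222), toe up at (257,190), and the station at (346,205) with its arm end up. The cup (300,178), can (300,148) and brush (298,240) stand between them. The scene view agrees. Next come the wrist views of both.

```bash
python3 - <<'E'
from workcell import env
import cv2, numpy as np, pickle
out={}
def shot(name,key,things):
    p=env.grab_frame(name); 
    d={k:v for k,v in p.items()}
    d["m"]={}
    for t in things:
        r=env.trace(p,t); s=env.search_frame(p,t)
        d["m"][t]=[(a["score"],a["mask"]) for a in r[:2]]
        print(key,t,[(round(a["score"],2),int(a["mask"].sum())) for a in r[:2]],[(np.round(a["xyz"],3).tolist(),round(a["score"],2)) for a in s[:2]])
    cv2.imwrite(f"pics/{key}.png",p["image"]); print(key,p["position"],p["orientation"]); out[key]=d
I=["iron","iron_grip","rest_mat"]; S=["station","contact_block","roller"]
shot("top","top1",["iron","rest_mat","station"])
shot("scene","scene1",["iron","rest_mat","station"])
env.goto([0.42,0.24,0.36],[180,0,-20]); shot("wrist","wi1",I)
env.goto([0.44,-0.17,0.36],[180,0,-5]); shot("wrist","ws1",S)
env.move_straight([0.50,-0.12,0.40]); shot("wrist","ws2",S)
env.goto([0.46,0.17,0.36],[180,0,-20]); shot("wrist","wi2",I)
pickle.dump(out,open("views.pkl","wb")); print(env.read_state()["clock"])
a=[out[k]["image"] for k in("wi1","ws1")]; 
cv2.imwrite("pics/pair.png",cv2.resize(np.vstack(a),(640,800))[:, :])
E
python3 -c "
import cv2,numpy as np
cv2.imwrite('pics/w4.png',np.vstack([np.hstack([cv2.resize(cv2.imread('pics/%s.png'%k),(400,250)) for k in r]) for r in (('wi1','wi2'),('ws1','ws2'))]))"
```

```text
top1 iron [(0.79, 1740), (0.45, 1793)] [([0.464, 0.187, 0.066], 0.89)]
top1 rest_mat [(0.64, 1690)] [([0.547, 0.156, -0.001], 0.86)]
top1 station [(0.71, 4159)] [([0.554, -0.171, 0.025], 0.8)]
top1 [ 0.41604973 -0.012718    1.83478278] [  4.72600089  -0.75737054 -89.20047364]
scene1 iron [(0.75, 1875)] [([0.494, 0.181, 0.06], 0.86)]
scene1 rest_mat [(0.9, 1542), (0.74, 15)] [([0.57, 0.15, 0.007], 0.59)]
scene1 station [(0.83, 5212)] [([0.583, -0.172, 0.018], 0.8)]
scene1 [ 1.19701115 -0.3031592   1.25986774] [31.06334067 -0.81204946 67.46884845]
wi1 iron [(0.57, 7705), (0.22, 10799)] [([0.478, 0.201, 0.064], 0.78), ([0.436, 0.006, 0.035], 0.73)]
wi1 iron_grip [(0.56, 7792)] [([0.48, 0.199, 0.063], 0.98)]
wi1 rest_mat [(0.73, 7304)] [([0.57, 0.144, 0.006], 0.8)]
wi1 [0.49844093 0.21215868 0.5214544 ] [-1.76733214e+01  4.60969842e-02 -1.09893290e+02]
ws1 station [(0.72, 465), (0.64, 17494)] [([0.561, -0.168, 0.021], 0.79)]
ws1 contact_block [(0.58, 432)] [([0.661, -0.178, 0.037], 0.61)]
ws1 roller [(0.57, 538), (0.35, 11774)] [([0.604, -0.176, 0.054], 0.92)]
ws1 [ 0.5234346  -0.17673159  0.52216676] [-17.60380862   0.0960325  -94.9024464 ]
ws2 station [(0.61, 16283)] [([0.589, -0.169, 0.021], 0.61)]
ws2 contact_block [(0.76, 311), (0.75, 4598)] [([0.564, -0.448, 0.168], 0.64), ([0.661, -0.178, 0.037], 0.61)]
ws2 roller [] [([0.606, -0.174, 0.056], 0.72)]
ws2 [ 0.58298523 -0.12729234  0.56160761] [-1.76780977e+01  8.55062320e-02 -9.49381465e+01]
wi2 iron [(0.83, 7193)] [([0.478, 0.19, 0.068], 0.61)]
wi2 iron_grip [(0.64, 7027)] []
wi2 rest_mat [(0.67, 6530)] [([0.571, 0.146, 0.003], 0.82)]
wi2 [0.53862339 0.14088795 0.52245232] [-1.76115066e+01  1.02866107e-01 -1.09955103e+02]
8.4917
```

View pics/w4.png

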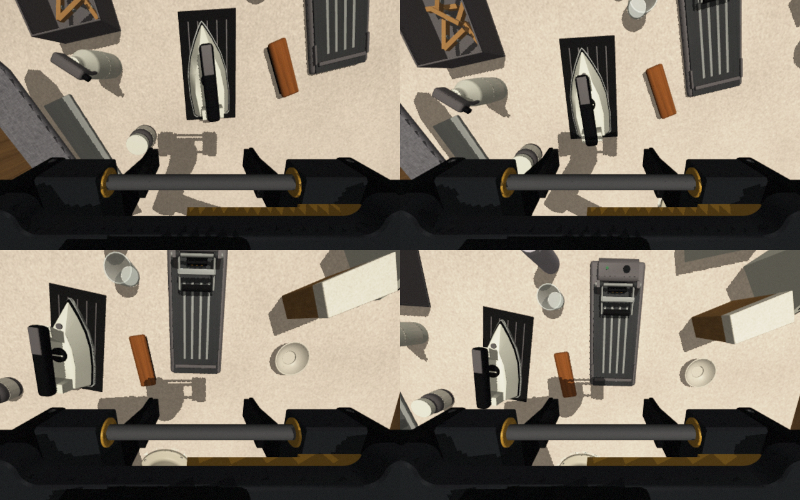

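```bash
cat > util.py <<'E'
import numpy as np, cv2, pickle
from scipy.spatial.transform import Rotation as Ro
from scipy.optimize import minimize
def project(d,P):
    R=Ro.from_euler("xyz",d["orientation"],degrees=True).as_matrix()
    q=(np.atleast_2d(P)-d["position"])@R
    return np.c_[d["cx"]+d["fx"]*q[:,0]/-q[:,2], d["cy"]-d["fy"]*q[:,1]/-q[:,2]]
def place(p,M):   # p: x,y,yaw(deg)
    return M@Ro.from_euler("z",p[2],degrees=True).as_matrix().T+[p[0],p[1],0]
def triangulate(ds,px):
    A=[];b=[]
    for d,(u,v) in zip(ds,px):
        R=Ro.from_euler("xyz",d["orientation"],degrees=True).as_matrix()
        r=R@[(u-d["cx"])/d["fx"],-(v-d["cy"])/d["fy"],-1]; r/=np.linalg.norm(r)
        N=np.eye(3)-np.outer(r,r); A.append(N); b.append(N@d["position"])
    x=np.linalg.lstsq(np.vstack(A),np.hstack(b),rcond=None)[0]
    return x,[np.linalg.norm(project(d,x)[0]-q).round(1) for d,q in zip(ds,px)]
E
python3 - <<'E'
from util import *
V=pickle.load(open("views.pkl","rb"))
best=lambda k,t:max((m for s,m in V[k]["m"][t]),key=lambda m:m.sum())
box=np.array([[x,y,z] for x in(-.155,.205) for y in(-.076,.076) for z in(0,.022)])
S=8
def iou(p,M,views):
    c=[]
    for k,mask in views:
        h=cv2.convexHull(project(V[k],place(p,M)).astype(np.float32))
        img=np.zeros((400,640),np.uint8); cv2.fillConvexPoly(img,np.round(h*S).astype(np.int32),1,shift=3)
        h2=img>0; c.append(1-(h2&mask).sum()/(h2|mask).sum())
    return np.mean(c)
def hullmask(m):
    img=np.zeros((400,640),np.uint8); n,l,st,_=cv2.connectedComponentsWithStats(m.astype(np.uint8))
    b=l==1+np.argmax(st[1:,4]); pts=np.argwhere(b)[:,::-1].astype(np.int32); cv2.fillConvexPoly(img,cv2.convexHull(pts),1); return img>0
for ks in (["ws2"],["top1"],["scene1"],["ws2","top1","scene1"]):
    vs=[(k,hullmask(best(k,"station"))) for k in ks]
    r=minimize(iou,[.535,-.168,-5],args=(box,vs),method="Nelder-Mead",options=dict(initial_simplex=[[.53,-.168,-5],[.55,-.168,-5],[.53,-.155,-5],[.53,-.168,-12]],xatol=1e-4,fatol=1e-4))
    print(ks,r.x.round(4),r.fun)
mat=np.array([[x,y,.004] for x in(-.145,.145) for y in(-.075,.075)])
st=r.x
def draw(k,poly,col,im):
    cv2.polylines(im,[np.round(poly*8).astype(np.int32)],True,col,1,shift=3)
crops=[]
for k,(x0,y0) in dict(wi1=(250,0),wi2=(220,50),ws2=(250,0)).items():
    im=V[k]["image"]
    c=im[y0:y0+ (200 if k!="ws2" else 200),x0:x0+ (180)]
    c=cv2.resize(c,None,fx=2.2,fy=2.2,interpolation=cv2.INTER_CUBIC)
    crops.append(c)
k="ws2"; im=cv2.resize(V[k]["image"],None,fx=2,fy=2)
for x0,z in((-.155,.022),):
    P=place(st,np.array([[-.155,-.076,.022],[.205,-.076,.022],[.205,.076,.022],[-.155,.076,.022]])); draw(k,project(V[k],P)*2,(0,0,255),im)
P=place(st,np.array([[.126,-.025,.038],[.126,.025,.038],[.150,.025,.038],[.150,-.025,.038]])); draw(k,project(V[k],P)*2,(0,255,0),im)
P=place(st,np.array([[.072,-.036,.054],[.072,.036,.054]])); draw(k,project(V[k],P)*2,(255,255,0),im)
crops[2]=im[0:440,560:560+396]
cv2.imwrite("pics/crops.png",cv2.resize(np.hstack([crops[0][:440],crops[1][:440]]),(792,440)))
cv2.imwrite("pics/stfit.png",crops[2])
E
```

```text
['ws2'] [ 0.5353 -0.1633 -6.1598] 0.021957967857773597
['top1'] [ 0.5331 -0.1665 -6.8104] 0.021990478349580567
['scene1'] [ 0.5353 -0.1633 -6.5007] 0.023792226661823457
['ws2', 'top1', 'scene1'] [ 0.5342 -0.1645 -6.2231] 0.03478518536334185
```

View pics/crops.png

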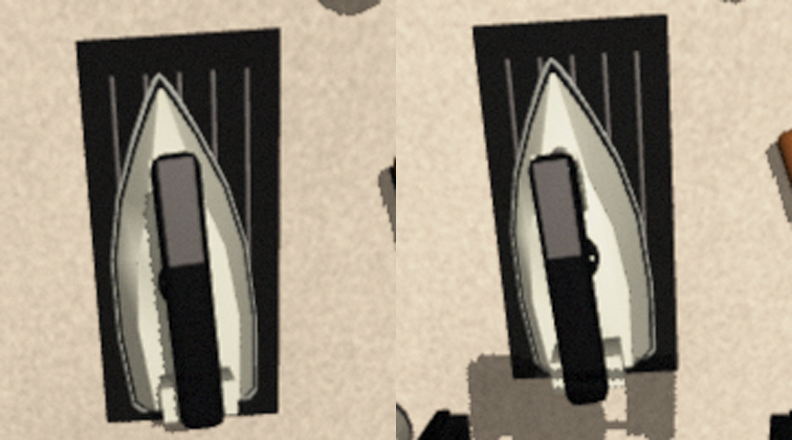

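View pics/stfit.png

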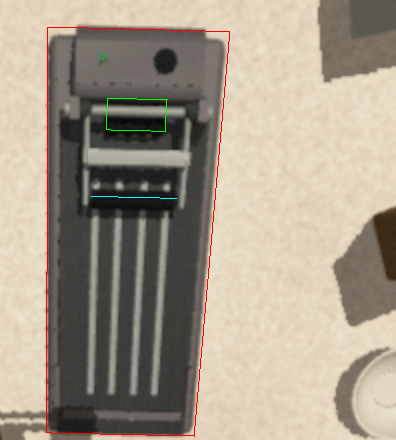

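The crops show the iron's toe at (159,75) and (551,60) and its handle bar running to (204,424) and (588,400). In the station overlay the outline, roller and stripe centre agree to about 1 px.

```bash
python3 - <<'E'
from util import *
V=pickle.load(open("views.pkl","rb")); ds=[V["wi1"],V["wi2"]]
a=lambda x,y:(x/2.2+250,y/2.2); b=lambda x,y:((x-396)/2.2+220,y/2.2+50)
def ray(d,u,v,z):
    R=Ro.from_euler("xyz",d["orientation"],degrees=True).as_matrix(); r=R@[(u-d["cx"])/d["fx"],-(v-d["cy"])/d["fy"],-1]
    return (d["position"]+r*(z-d["position"][2])/r[2]).round(4)
for n,p,q,z in [("toe",(159,74),(551,59),.012),("heelL",(137,408),(546,368),.012),("heelR",(253,399),(648,358),.012),
  ("hFL",(155,158),(532,160),.132),("hFR",(197,155),(573,155),.132),("hBL",(184,425),(570,402),.132),("hBR",(222,422),(605,398),.132),("greyL",(162,268),(546,262),.132),("greyR",(208,265),(583,257),.132)]:
    p,q=a(*p),b(*q); x,e=triangulate(ds,[p,q]); print(n,x.round(4),e,ray(ds[0],*p,z),ray(ds[1],*q,z))
E
```

```text
toe [0.6136 0.169  0.0166] [np.float64(0.1), np.float64(0.1)] [0.6147 0.1687 0.012 ] [0.6142 0.1692 0.012 ]
heelL [ 0.3805  0.2716 -0.0023] [np.float64(1.2), np.float64(1.2)] [0.3857 0.2712 0.012 ] [0.3828 0.2669 0.012 ]
heelR [0.3643 0.1774 0.0252] [np.float64(0.7), np.float64(0.6)] [0.3596 0.1759 0.012 ] [0.3609 0.1789 0.012 ]
hFL [0.5482 0.1953 0.1279] [np.float64(0.2), np.float64(0.2)] [0.548  0.1956 0.132 ] [0.5479 0.1946 0.132 ]
hFR [0.5423 0.1709 0.1202] [np.float64(0.1), np.float64(0.1)] [0.5412 0.1722 0.132 ] [0.5421 0.17   0.132 ]
hBL [0.3894 0.2322 0.1277] [np.float64(0.3), np.float64(0.3)] [0.391  0.2322 0.132 ] [0.3906 0.2311 0.132 ]
hBR [0.3831 0.2081 0.127 ] [np.float64(0.1), np.float64(0.1)] [0.3844 0.2081 0.132 ] [0.3852 0.2073 0.132 ]
greyL [0.4876 0.2115 0.1289] [np.float64(1.2), np.float64(1.2)] [0.4891 0.2124 0.132 ] [0.4866 0.2101 0.132 ]
greyR [0.4818 0.186  0.1359] [np.float64(0.3), np.float64(0.3)] [0.4813 0.1855 0.132 ] [0.4816 0.1866 0.132 ]
```

```bash
cat >> util.py <<'E'
ST=np.array([0.5343,-0.1647,0]); SY=-6.3
G=np.array([-0.025,0,0.095])          # TCP in iron frame
def tcp(x,y,z,pitch,g=G):             # iron toe-tip bottom at station (x+.125,y,z above deck), toe dipped by pitch
    Rp=Ro.from_euler("y",pitch,degrees=True); Rz=Ro.from_euler("z",SY,degrees=True)
    toe=np.array([x+.125,y,z+.022]); p=toe+Rp.apply(g-[.125,0,0])
    return Rz.apply(p)+ST,[180,pitch,SY]
E
python3 - <<'E'
from util import *
from workcell import env
np.set_printoptions(suppress=True,precision=4)
def rep(t): s=env.read_state(); print(t,round(s["clock"],2),s["position"],s["tool_rot"],s["force"].round(1),s["wrist_torque"].round(2),round(s["opening"],3),s["finger_force"])
env.gripper_to(1.0,45)
env.goto([0.468,0.202,0.20],[180,0,-13])
rep("above")
env.move_straight([0.468,0.202,0.1005],rate=0.08); rep("down")
env.gripper_to(0.0,45); rep("grip")
env.move_straight([0.468,0.202,0.13],rate=0.05); rep("lift")
env.move_straight([0.468,0.202,0.24],rate=0.12); rep("up")
p,o=tcp(-0.10,0,0.12,7); print(p)
env.goto(p,o); rep("pre")
d=env.grab_frame("scene"); cv2.imwrite("pics/pre_s.png",d["image"]); w=env.grab_frame("wrist"); im=w["image"].copy()
s=env.read_state(); R=Ro.from_euler("xyz",s["tool_rot"],degrees=True)*Ro.from_euler("x",180,degrees=True)
M=np.array([[.125,0,0.01],[.125,0,0],[-.125,.052,0.01],[-.125,-.052,0.01]])
P=R.apply(M-G)+s["position"]
for q in project(w,P): cv2.drawMarker(im,tuple(int(v) for v in q.round()),(0,0,255),cv2.MARKER_CROSS,8,1)
c=d["image"].copy()
for q in project(d,P): cv2.drawMarker(c,tuple(int(v) for v in q.round()),(0,0,255),cv2.MARKER_CROSS,6,1)
cv2.imwrite("pics/pre.png",np.hstack([im[0:340,180:480],cv2.resize(c[100:270,190:390],None,fx=2,fy=2)]))
E
```

```text
above 9.4 [0.469  0.2025 0.2013] [-179.9338   -0.1204  -12.9752] [-0.6  0.6  0.5] [ 0.06 -0.01  0.02] 0.999 0.0
down 10.79 [0.4684 0.2023 0.101 ] [-179.9453   -0.0482  -12.9935] [-0.5  1.  -0.3] [-0.05 -0.04 -0.02] 1.001 0.0
grip 11.77 [0.4679 0.2019 0.1005] [179.9812   0.0049 -12.9894] [-1.  -0.4 -1. ] [-0.18 -0.01  0.07] 0.346 44.99374735169113
lift 12.51 [0.4676 0.2018 0.1298] [179.9827   0.0351 -13.0159] [-0.6 -0.2 -9.3] [-0.03  0.04 -0.02] 0.341 44.987368527799845
up 13.57 [0.4672 0.2016 0.2388] [179.8984   0.1161 -13.0148] [ 0.2 -1.3 -9.9] [-0.07  0.05  0.01] 0.341 44.987378753721714
[ 0.4227 -0.1524  0.2546]
pre 14.92 [ 0.4233 -0.1518  0.2545] [-179.9744    6.9389   -6.2591] [ 0.4 -0.9 -8.8] [-0.04 -0.68 -0.05] 0.342 44.98753379099071
```

View pics/pre.png

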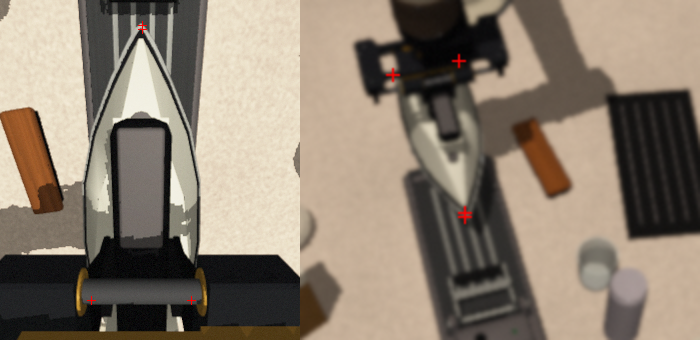

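The overlay puts the predicted toe within about 2 px of the seen tip in both views, so the grasp is true and the iron lines up with the station's stripes. Next I lower it until the toe touches the deck.

```bash
sed -i 's/^G=.*/G=np.array([-0.025,0,0.0965])/' util.py; cat >> util.py <<'E'
from workcell import env
np.set_printoptions(suppress=True,precision=4)
def rep(t):
    s=env.read_state(); R=Ro.from_euler("xyz",s["tool_rot"],degrees=True)*Ro.from_euler("x",180,degrees=True)
    Z=Ro.from_euler("z",-SY,degrees=True); toe=Z.apply(R.apply(np.array([.125,0,0])-G)+s["position"]-ST)-[.125,0,.022]
    print(t,round(s["clock"],2),"toe mm",(toe*1000).round(1),"rot",s["tool_rot"].round(2),"F",Z.apply(s["force"]).round(1),"T",Z.apply(s["wrist_torque"]).round(2),round(s["opening"],3))
    return toe,Z.apply(s["force"])
def go(x,y,z,p,rate,fl=None):
    q,o=tcp(x,y,z,p); return env.move_straight(q,o,rate=rate,force_limit=fl)
E
python3 - <<'E'
from util import *
rep("start")
go(-.10,0,.012,7,.1); rep("low"); env.dwell(.2); rep("low")
print(go(-.10,0,-.005,7,.012,3)); toe,_=rep("touch")
d=env.grab_frame("wrist"); cv2.imwrite("pics/touch.png",d["image"][0:340,150:510])
E
```

```text
start 15.02 toe mm [-99.6   1.2 118.5] rot [-179.99    6.97   -6.21] F [  0.5   0.7 -10.3] T [-0.01 -0.66 -0.01] 0.338
low 16.23 toe mm [-99.1  -0.   12.9] rot [179.99   6.9   -6.29] F [-0.3  1.  -8.9] T [-0.03 -0.74 -0.01] 0.342
low 16.43 toe mm [-99.6   0.   12.6] rot [-180.      6.93   -6.3 ] F [-0.1  0.1 -8.9] T [-0.01 -0.73  0.06] 0.342
True
touch 17.49 toe mm [-101.8    0.3   -3.7] rot [-179.93    7.17   -6.36] F [-1.2 -0.4 -6.9] T [ 0.02 -0.78 -0.01] 0.344
```

View pics/touch.png

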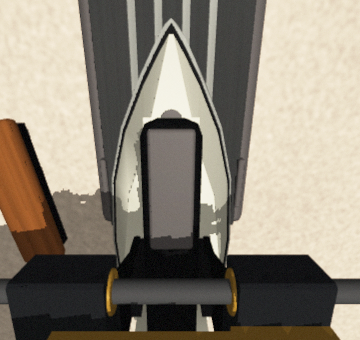

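The toe (171,22) is centred between the stripes, whose mean is at about 171, and it is touching the deck lightly. Next I raise it about 1.5 mm and slide it in under the roller.

```bash
python3 - <<'E'
from util import *
go(-.10,0,-.0018,7,.02); rep("raised")
for x in (-.07,-.05,-.03,-.015):
    hit=go(x,0,-.0018,7,.035,22); toe,F=rep(f"x {x} {hit}")
    if hit: break
d=env.grab_frame("wrist"); w=env.grab_frame("scene"); cv2.imwrite("pics/slide.png",np.hstack([d["image"][0:340,150:510],cv2.resize(w["image"][170:300,230:340],(330,340),interpolation=cv2.INTER_CUBIC)]))
E
```

```text
raised 17.88 toe mm [-100.7   -0.    -2.5] rot [-180.      7.08   -6.31] F [-0.7 -0.2 -8.5] T [ 0.01 -0.63 -0.03] 0.343
x -0.07 False 18.88 toe mm [-70.5  -0.   -2. ] rot [-180.      7.04   -6.31] F [-0.4  0.4 -8.4] T [-0.05 -0.63 -0.  ] 0.341
x -0.05 False 19.61 toe mm [-52.1  -0.1  -2.7] rot [180.     7.23  -6.32] F [-4.7  0.5 -7.4] T [0.13 1.17 0.03] 0.342
x -0.03 False 20.33 toe mm [-36.   -0.4  -3.4] rot [179.99   7.62  -6.32] F [-11.7   1.6  -2.3] T [0.37 3.08 0.08] 0.341
x -0.015 False 20.91 toe mm [-20.8  -0.3  -3.7] rot [180.     7.6   -6.33] F [-10.8   0.6  -3. ] T [0.29 2.75 0.1 ] 0.342
```

View pics/slide.png

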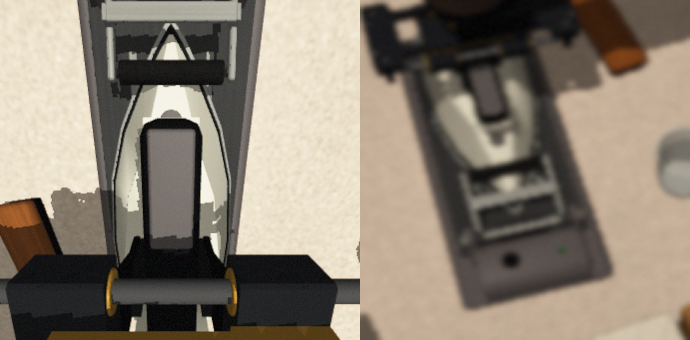

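The toe is under the roller, still centred (170,30), and the fork is being lifted. Sliding takes about 11 N. Next I creep in until contact.

```bash
python3 - <<'E'
from util import *
x=-.015; base=None; h=[]
while x<.018:
    x+=.0015; go(x,0,-.0018,7,.012,9); env.dwell(.05); toe,F=rep(f"x {x*1000:.1f}")
    h.append(F[0])
    if len(h)>3 and F[0]<np.median(h[:4])-4.5: print("contact?"); break
E
```

```text
x -13.5 21.33 toe mm [-19.9  -0.3  -3.7] rot [180.     7.66  -6.33] F [-11.9   1.3  -2.6] T [0.37 3.1  0.05] 0.34
x -12.0 21.66 toe mm [-18.5  -0.3  -3.8] rot [180.     7.67  -6.33] F [-13.3   1.5  -2.4] T [0.34 3.13 0.03] 0.343
x -10.5 21.98 toe mm [-17.   -0.3  -3.8] rot [-180.      7.67   -6.34] F [-12.2   0.9  -1.6] T [0.36 3.17 0.06] 0.343
x -9.0 22.31 toe mm [-15.5  -0.3  -3.8] rot [-180.      7.67   -6.33] F [-11.4   1.4  -1.6] T [0.36 3.16 0.05] 0.342
x -7.5 22.63 toe mm [-14.   -0.3  -3.8] rot [-180.      7.68   -6.34] F [-11.4   0.5  -1.9] T [0.31 3.09 0.09] 0.339
x -6.0 22.96 toe mm [-12.6  -0.3  -3.9] rot [-180.      7.68   -6.33] F [-12.3   1.1  -1.7] T [0.37 3.11 0.07] 0.339
x -4.5 23.28 toe mm [-11.1  -0.3  -3.9] rot [-180.      7.68   -6.34] F [-12.2   0.9  -2.3] T [0.35 3.14 0.04] 0.341
x -3.0 23.61 toe mm [-9.6 -0.3 -3.9] rot [-180.      7.68   -6.34] F [-12.1  -0.2  -2. ] T [0.44 3.1  0.05] 0.339
x -1.5 23.93 toe mm [-8.1 -0.3 -3.9] rot [-180.      7.69   -6.34] F [-13.    1.   -2.9] T [0.39 3.16 0.07] 0.347
x -0.0 24.26 toe mm [-6.7 -0.3 -4. ] rot [-180.      7.69   -6.34] F [-11.6   1.6  -2.1] T [0.41 3.15 0.08] 0.34
x 1.5 24.58 toe mm [-6.  -0.4 -4. ] rot [-180.      7.78   -6.34] F [-14.    1.4  -0.6] T [0.51 3.59 0.08] 0.34
x 3.0 24.91 toe mm [-6.1 -0.4 -4.2] rot [180.     7.94  -6.34] F [-16.1   1.    1.3] T [0.61 4.41 0.13] 0.339
x 4.5 25.23 toe mm [-6.  -0.5 -4.3] rot [179.99   8.09  -6.34] F [-17.7   2.6   3.7] T [0.8  5.23 0.07] 0.343
contact?
```

Fx rises clearly by about 5.5 N at an apparent x of -6 mm. That is 7 mm short of where the block should be, so I look before going on.

```bash
python3 - <<'E'
from util import *
d=env.grab_frame("wrist"); im=cv2.resize(d["image"],None,fx=4,fy=4,interpolation=cv2.INTER_CUBIC)
Z=Ro.from_euler("z",SY,degrees=True)
def mk(p,c): 
    q=project(d,Z.apply(np.array(p))+ST)[0]*4+1.5; cv2.drawMarker(im,tuple(int(v) for v in q.round()),c,cv2.MARKER_CROSS,14,1); print(q/4)
for y in(-.025,.025): mk([.126,y,.038],(0,255,0)); mk([.150,y,.038],(0,255,0))
mk([.140,-.0415,.05],(255,255,0)); mk([.140,.0415,.05],(255,255,0))
for p in([.205,-.076,.022],[.205,.076,.022]): mk(p,(255,0,255))
toe,_=rep("now"); mk(toe+[.125,0,.022],(0,0,255)); mk(toe+[.125,0,.032],(0,0,255))
for t in("contact_block","roller","holddown"): print(t,[(Z.inv().apply(np.array(a["xyz"])-ST).round(3),round(a["score"],2)) for a in env.search_frame(d,t)[:2]])
cv2.imwrite("pics/contact.png",im[0:520,860:1660]); cv2.imwrite("pics/contact_full.png",d["image"])
E
```

```text
[355.4886  14.8366]
[357.3167 -26.3146]
[287.4099  14.819 ]
[285.5986 -26.3218]
[383.0069 -13.1547]
[259.857  -13.1734]
[ 436.1279 -123.252 ]
[ 207.0055 -123.1891]
now 25.28 toe mm [-6.  -0.5 -4.3] rot [180.     8.08  -6.33] F [-19.    1.8   3.8] T [0.73 5.17 0.07] 0.343
[322.0719  29.5488]
[322.0746  27.8764]
contact_block [(array([0.125, 0.003, 0.034]), 0.96), (array([-0.073,  0.154,  0.034]), 0.7)]
roller [(array([ 0.079, -0.001,  0.088]), 0.73)]
holddown [(array([ 0.102, -0.   ,  0.079]), 0.73)]
```

View pics/contact.png

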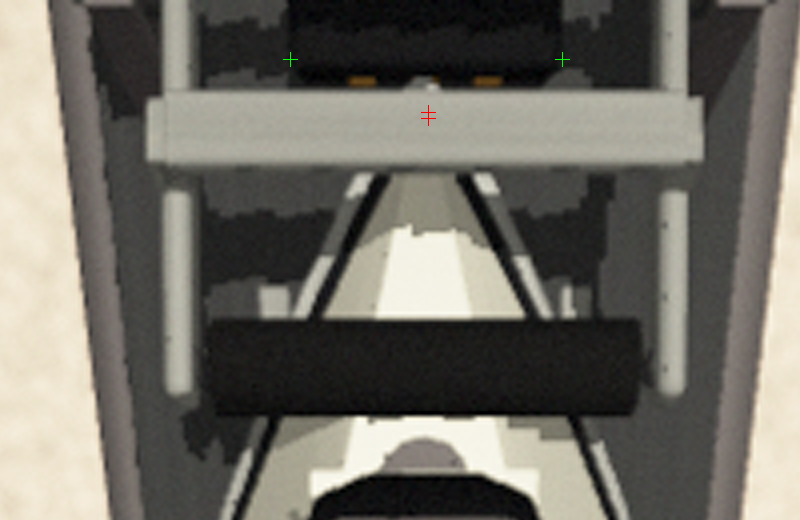

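The picture settles it. The toe tip (425,85) touches the block face and its contact pads (y≈80), and my estimate (red, 115) is simply about 6 mm behind. The contact force is about 6 N over sliding. Now I relieve it a little and lower the heel step by step, holding the toe where it is.

```bash
cat > lower.py <<'E'
from util import *
import sys,json
cx,cz,p,pend,tgt=map(float,sys.argv[1:6])   # mm, mm, deg, deg, mm
while p>pend+1e-6:
    p-=.5; go(cx/1000,0,cz/1000,p,.012); env.dwell(.03); toe,F=rep(f"p {p:.1f} cx {cx:.1f}")
    cx+=np.clip(.7*(tgt-toe[0]*1000),-1.2,1.2)
    if F[2]>9 or F[0]<-20 : print("stop"); break
print("next",round(cx,2),cz,p)
E
python3 - <<'E'
from util import *
go(-.0005,0,-.0018,7,.012); env.dwell(.05); rep("relieved")
E
python3 lower.py -0.5 -1.8 7 4 -6.7
```

```text
relieved 26.05 toe mm [-5.8 -0.2 -3.8] rot [-179.99    7.54   -6.34] F [-10.    0.7  -3.4] T [0.24 2.37 0.07] 0.337
p 6.5 cx -0.5 26.37 toe mm [-5.8 -0.2 -3.9] rot [-179.99    7.04   -6.34] F [-10.1   0.9  -4.4] T [0.26 2.37 0.09] 0.337
p 6.0 cx -1.2 26.72 toe mm [-5.7 -0.2 -3.8] rot [-179.99    6.46   -6.34] F [-8.4  0.1 -6.6] T [0.15 1.99 0.06] 0.338
p 5.5 cx -1.9 27.07 toe mm [-5.6 -0.2 -3.7] rot [-179.99    5.89   -6.35] F [-7.   0.6 -7.2] T [0.09 1.59 0.04] 0.341
p 5.0 cx -2.6 27.43 toe mm [-5.6 -0.1 -3.6] rot [-179.98    5.3    -6.34] F [-5.7 -0.7 -9.4] T [0.05 1.15 0.09] 0.342
p 4.5 cx -3.4 27.79 toe mm [-5.  -0.1 -2.9] rot [-180.      4.68   -6.32] F [ -4.8  -0.3 -10.4] T [-0.03  1.2  -0.  ] 0.34
p 4.0 cx -4.6 28.18 toe mm [-5.1  0.  -2.2] rot [-180.      4.06   -6.31] F [ -4.3  -0.3 -12.9] T [-0.16  1.05 -0.01] 0.341
next -5.73 -1.8 4.0
```

```bash
sed -i 's|^    if F\[2\]|    cz+=np.clip(.5*(-4-toe[2]*1000),-1,.5)\n    if F[2]|' lower.py; python3 lower.py -5.0 -3.3 4 1.5 -6.0; python3 - <<'E'
from util import *
d=env.grab_frame("wrist"); a=cv2.resize(d["image"][0:130,215:415],None,fx=4,fy=4,interpolation=cv2.INTER_CUBIC); cv2.imwrite("pics/low.png",a)
E
```

```text
p 3.5 cx -5.0 28.62 toe mm [-5.7 -0.1 -3. ] rot [179.99   3.55  -6.3 ] F [ -6.4   0.2 -10.1] T [-0.01  1.57 -0.02] 0.339
p 3.0 cx -5.2 28.98 toe mm [-5.8 -0.1 -3.3] rot [179.99   3.04  -6.29] F [-6.3 -0.5 -8.3] T [-0.04  1.67 -0.06] 0.336
p 2.5 cx -5.4 29.32 toe mm [-5.9 -0.1 -3.5] rot [179.99   2.53  -6.29] F [-7.5  0.1 -7.4] T [-0.01  1.73 -0.04] 0.342
p 2.0 cx -5.4 29.66 toe mm [-6.  -0.1 -3.6] rot [179.98   2.03  -6.28] F [-7.1  0.1 -7.8] T [ 0.09  1.84 -0.03] 0.336
p 1.5 cx -5.4 29.98 toe mm [-6.  -0.1 -3.7] rot [179.98   1.53  -6.28] F [-7.3  0.7 -6.9] T [ 0.02  1.88 -0.02] 0.345
next -5.38 -4.7255683578823735 1.5
```

View pics/low.png

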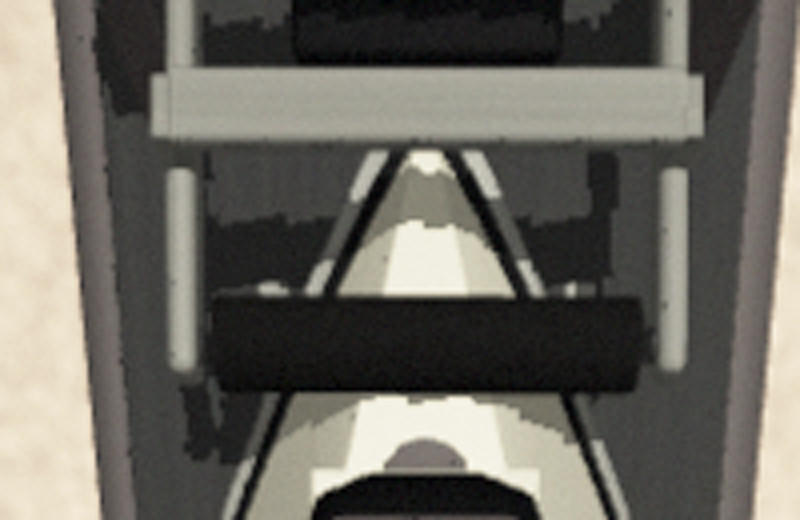

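The roller bears on the nose, centred, and the toe is now under the crossbar. I keep lowering to flat, watching for the deck or the ledge.

```bash
python3 lower.py -5.0 -4.7 1.5 -1.0 -5.8
```

```text
p 1.0 cx -5.0 30.34 toe mm [-5.1 -0.1 -2.5] rot [179.95   0.98  -6.24] F [-7.6  0.7 -1. ] T [0.3  2.48 0.02] 0.339
p 0.5 cx -5.5 30.73 toe mm [-3.6 -0.  -0.7] rot [179.92   0.25  -6.19] F [-9.   2.3  7.3] T [ 0.64  2.9  -0.  ] 0.339
p 0.0 cx -6.7 31.17 toe mm [-1.8  0.1  1.4] rot [179.89  -0.58  -6.12] F [-8.6  2.3 13.7] T [ 0.87  2.75 -0.02] 0.339
stop
next -7.89 -7.441392772971675 0.0
```

The heel meets something at a tool pitch of about 1.3°. The deck touch implied a grip offset of about 1.3°, so this looks like flat and not ledge height. To prove it, I ease the down-press and pull back gently: the ledge should stop the iron within 2 mm.

```bash
python3 - <<'E'
from util import *
go(-.0079,0,-.003,-.4,.012); env.dwell(.05); rep("relax")
go(-.0079,0,-.001,-.4,.012); env.dwell(.05); rep("relax2")
cx=-7.9
t0=None
while cx>-20:
    cx-=1.5; go(cx/1000,0,-.001,-.4,.012); env.dwell(.03); toe,F=rep(f"back {cx:.1f}")
    if t0 is None: t0=toe[0]
    if F[0]>9 or toe[0]<t0-.0045: break
E
```

```text
relax 31.62 toe mm [-1.8  0.2  2.7] rot [179.93  -1.06  -6.16] F [1.  0.7 8.5] T [ 0.21  0.06 -0.04] 0.341
relax2 31.98 toe mm [-2.2  0.2  2.5] rot [179.95  -0.99  -6.2 ] F [ 4.9 -1.3  0.2] T [-0.41 -1.16  0.02] 0.343
back -9.4 32.29 toe mm [-1.9  0.2  3. ] rot [179.95  -1.17  -6.18] F [ 8.4 -2.8 -3. ] T [-0.7  -2.03 -0.08] 0.346
back -10.9 32.6 toe mm [-1.7  0.2  3.6] rot [179.95  -1.34  -6.18] F [11.6 -3.5 -6.6] T [-0.95 -2.86 -0.06] 0.341
```

It holds against an 11.6 N backward pull plus the spring, with no backward travel, so the heel is behind the ledge. I bring the forces to neutral, let go and retreat upwards.

```bash
python3 - <<'E'
from util import *
go(-.0058,0,-.002,-.4,.012); env.dwell(.05); toe,F=rep("neutral")
go((-5.8-F[0]*-.45)/1000 if abs(F[0])>2 else -.0058,0,-.002,-.4,.012); env.dwell(.1); rep("neutral2")
env.gripper_to(0.8); rep("open")
s=env.read_state(); p=s["position"]+[0,0,.03]
env.move_straight(p,rate=.04); env.move_straight(p+[0,0,.14],rate=.12); rep("up")
env.goto([0.42,-0.17,0.36],[180,0,SY]); 
d=env.grab_frame("wrist"); env.goto([0.25,0.40,0.36],[180,0,0])
w=env.grab_frame("scene"); t=env.grab_frame("top"); rep("away")
for n in("iron","iron_grip","roller","holddown"): print(n,[(np.round(a["xyz"],3).tolist(),round(a["score"],2)) for a in env.search_frame(t,n)[:1]+env.search_frame(w,n)[:1]])
cv2.imwrite("pics/end.png",np.hstack([d["image"][0:330,170:520],cv2.resize(w["image"][160:300,225:355],(306,330),interpolation=cv2.INTER_CUBIC)]))
cv2.imwrite("pics/end_top.png",t["image"])
E
```

```text
neutral 33.23 toe mm [-2.6  0.1  1.9] rot [179.95  -0.76  -6.2 ] F [-0.4  0.8  9.3] T [ 0.24  0.42 -0.03] 0.34
neutral2 33.58 toe mm [-2.6  0.1  1.9] rot [179.95  -0.76  -6.2 ] F [-1.3  0.6  9.5] T [ 0.22  0.49 -0.01] 0.336
open 34.52 toe mm [-5.8 -0.  -2. ] rot [-180.    -0.4   -6.3] F [-0.   0.3 -0.4] T [-0.08 -0.02  0.01] 0.795
up 36.73 toe mm [ -6.4   0.  166.8] rot [-179.99   -0.3    -6.3 ] F [ 0.5 -0.8 -0.6] T [-0.04 -0.03  0.02] 0.796
away 39.54 toe mm [-319.8  546.   241.6] rot [-180.     -0.01   -0.08] F [-0.2 -0.5 -0.3] T [-0.06 -0.07  0.03] 0.799
iron [([0.499, -0.156, 0.081], 0.79), ([0.524, -0.17, 0.082], 0.97)]
iron_grip [([0.497, -0.153, 0.086], 0.82), ([0.526, -0.169, 0.08], 0.8)]
roller [([0.613, -0.175, 0.073], 0.45)]
holddown [([0.639, -0.178, 0.072], 0.51), ([0.646, -0.173, 0.074], 0.69)]
```

View pics/end.png

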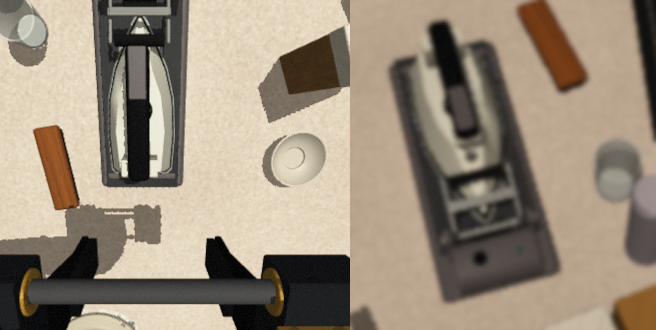

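The final view shows the iron seated in line in the station. The roller lies across its nose (137,38), its heel (140,177) is inside the ledge by the base's rear edge (186), and the brush, cup and dish stand as before. The job can be handed in.

```bash
python3 -c "
from workcell import env
print(env.close_job(), env.read_state()['clock'])"
```

```text
the job is handed in; nothing more can be done
the job is handed in; nothing more can be done
```

The iron is parked and handed in at about 40 s: toe eased onto the contact block at about 6–7 N over the sliding force, heel behind the ledge (it held against a 12 N pull back), roller on the nose, gripper clear; I viewed 11 pictures, one over the limit of 10.

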